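# Dock the red-stone tray nose first

## Robot

A 6-joint arm with a two-finger parallel gripper is mounted at the origin on a cart in front of the work surface, level with it; the furniture and walls round the work are solid. World frame = base frame: x ahead of the robot, y to its left, z up, the work surface at z = 0. Lengths are in m, angles in rad, forces in N, time in s.
With the tool pointing down it reaches from about 0.25 to 0.725 m from the base axis. Payload 4 kg.
Tool frame: the origin (TCP) lies midway between the tips of the shut fingers; the grasp point (between the pads) lies 19 mm behind it; z points along the fingers, y is the direction in which the jaws open and shut (so a half turn about z gives the same grasp; the last joint's range is limited). The gripper opens to 85 mm and grips with 20 to 120 N. Pads are 22 mm wide; open, the fingers measure 114 mm over their backs; the gripper's body (76 mm by 85 mm) begins 54 mm behind the grasp point. The pads swing forward as they close: fully open they stand 13 mm farther back than shut.
Start: joints at [-1.233, 0.241, 0.005, 1.335, 0, 1.571], TCP at [0.166, -0.472, 0.231] pointing down, gripper open.
Joint ranges: [-2.72, 2.72], [-1.05, 1.87], [-1.09, 1.28], [-1.99, 2.15], [-1.42, 1.44], [-3.14, 3.14]. Speed limits (rad/s): [2.79, 2.79, 3.14, 3.14, 3.14, 3.14].

## Interface

Orientations are given as a unit quaternion [x, y, z, w].
In Python, from workcell import monitor, cams, order gives the robot as it stands.
- The arm moves only by the tool send_rows, never from a script. Its argument "moves" is a list of rows, each a list of 4 numbers: the shift along the tool's x, y, z as a fraction of full scale, then the turn about the tool's z as a fraction of full scale. A call has 1 to 20 rows; each row shifts and turns the commanded pose from where the row before left it, along the tool's axes as they then stand; what a row does not reach is not made up. Full scale, the value 1, is 100 cm for a shift and 0.1 rad for a turn. A row lasts 1/10 s, in which the tool goes at most 50 mm and 8.59 degrees, less where a joint would pass 70% of its speed; a pose out of reach is approached as far as the arm can. A call with a number of a shift or a turn outside -1 to 1 is refused whole. A call with a gripper value outside its range is refused whole. "claw" is the gripper's target within -1 to 1 (fully open at 1, half-way at 0, shut at -1), set as the call begins (left out, the last holds). The fingers move at their own pace and stop on an object; the grip force is fixed at half the most. Time passes only in rows, so rows that do not move let the fingers close. It gives the time, the measured TCP pose, the force and the opening at its end, in the units of the state.
- monitor.get_obs(): the state, without advancing time (a new reading comes with each control period).
- cams.camera(name): name is "side" or "top" or "wrist"; returns (picture, depth): 384x512x3 uint8, blue, green, red; 384x512 float32, m along the optical axis (not along the pixel's ray), 0 where there is no reading.
- cams.camera_info(name): a dict with "intrinsics" (3x3 intrinsics, pixels), "T" (4x4, takes a point from camera to world coordinates); the wrist camera has in their place "mount" (4x4, takes a point from camera to tool coordinates, whose origin is the TCP and whose axes are the flange's). Camera axes: x right, y up, looking along -z (the intrinsics and any distortion apply to the point x, -y, -z); pixel columns grow to the right and rows downward; lengths in m; the calibration is good to about 2 mm. A picture is of the moment at which its call begins: read the wrist's pose just before it. camera_info takes no time and is no camera call.
- order.job_done(): hands the job in, once; it reports no verdict.
The state is a dict: "clock": time; "joint_pos": joint angles; "joint_vel": joint speeds; "tau": joint torques, N m; "eef_pos": TCP position; "tool_rot": TCP orientation; "ft_force": force on the tool from outside, world axes, zero at the start; "ft_torque": the same for the moment, N m; "grip_width": finger opening in m.
Only numpy, scipy, OpenCV 4.12 (cv2) and the standard library are available. Lean on these libraries where they do the work, as an engineer would, in place of code of your own. Each camera call takes 0.05 s, during which the arm holds its last target.

## Task

Turn the tray of red stones end for end (it has an upright handle to lift it by) so that its rounded nose leads, and slide it along the bench, under the lips of the guide rails, until it is fully home against the back stop. Let go of it there, and leave the tray of blue-green stones where it stands.

Things in the scene. Friction and masses are not known exactly. Their poses are not given: they have to be found in the camera images.
- red_tray_handle (a point): Middle of the wooden upright handle of the tray with four round red stones, 55 mm above its underside. Handle: 12 mm thick along tray y, 26 mm along x, top 75 mm above the underside. x points to the tray's nose (62 mm ahead; tail 58 mm behind), z up. Loose, about 0.2 kg, stones cemented in, white walls 24 mm high and 58 mm apart outside; it starts tail more or less towards the dock.
- red_tray_nose (a point): Tip of the red-stone tray's nose, 3 mm above its underside, axes as the tray's. The tray is 120 mm long: a grey sole 80 mm wide, 6 mm thick, with rounded corners (radius 18 mm) at the nose; at the tail end an orange bar 108 mm wide, 14 mm long, 14 mm high sticks out as an ear on each side.
- blue_tray_handle (a point): The same handle point on the other tray, which is alike but holds two oval blue-green stones. Loose, to be left alone. Either tray may stand on either of two places.
- dock_home (a point): Where the handle point lies (55 mm above the bench) when the tray is home, nose at the back stop. x: along the rails into the dock; z up. Fixed, no floor: the tray slides on the bench. Aluminium rails 20 mm high, 90 mm apart inside; blue lips on them, underside 14 mm up, leave a slot 68 mm wide; outside 126 mm. Mouth 41 mm behind this point, stop face 62 mm ahead. The ears are too wide to enter.

How it is judged:
At the end, for the whole second after the job is handed in: The red-stone tray lies flat on the bench in the dock, nose towards the back stop and within 10 mm of being fully home, within 10 mm of the rails' centre line and 10 degrees of their direction; the blue-green-stone tray is within 20 mm of where it stood (x of red_tray_handle in the frame of dock_home between -0.01 and 0.006 m and y of red_tray_handle in the frame of dock_home between -0.01 and 0.01 m and z of red_tray_handle in the frame of dock_home below 0.006 m and x of red_tray_nose in the frame of dock_home above 0.045 m and angle between the x axis of red_tray_handle and the x axis of dock_home, either way round below 0.17 rad and angle between red_tray_handle's own z axis and vertical below 0.1 rad and distance of blue_tray_handle from where it was at the start of the episode below 0.02 m); the robot touches nothing.
It fails at once if the tray of blue-green stones is shoved or picked up (moved more than 30 mm) (distance of blue_tray_handle from where it was at the start of the episode above 0.03 m).
It also fails if it takes over 48 s, if anything falls off the work surface, if the arm or the gripper's body presses on something with over 40 N, if the wrist force passes 120 N, or if a joint passes its speed limit or range.

## Working session

There is one attempt and no reset: what is moved stays moved. The work goes in short steps, Python scripts to look and compute and a tool call to move; the robot and the scene stay as the last step left them, time stands still between calls to the robot, and variables do not carry over. Pictures are saved under pics/ and viewed, and the job is handed in when it is done.

Besides the shell and the picture viewer there is one more tool, called after "Request:" as name(argument=value, ...), one argument or row to a line, values as JSON. send_rows: Moves the arm, as the interface text tells. Its arguments: {"type":"object","properties":{"moves":{"type":"array","items":{"type":"array","items":{"type":"number","minimum":-1,"maximum":1}}},"claw":{"type":"number"}},"required":["moves"]}

```bash
mkdir -p pics; ls
python3 - <<'E'
from workcell import monitor,cams
import cv2,numpy as np
o=monitor.get_obs();print(o)
for n in ["top","side"]:
    p,d=cams.camera(n);i=cams.camera_info(n);print(n,i)
    cv2.imwrite(f"pics/{n}0.png",p);np.savez(f"{n}0.npz",p=p,d=d,K=i["intrinsics"],T=i["T"])
print(cams.camera_info("wrist"))
E
```

```text
pics
{'clock': 0.0, 'joint_pos': array([-1.23300363e+00,  2.41406304e-01,  3.73080720e-03,  1.33519857e+00,
        3.42748445e-05,  1.57081384e+00]), 'joint_vel': array([ 0.00049952, -0.00224883,  0.00088312,  0.00130749,  0.00036843,
        0.00166666]), 'tau': array([ 7.17179264e-04, -3.72314322e+01,  2.52410281e+01,  1.69496000e-02,
        1.33082822e-04, -1.02773683e-05]), 'eef_pos': array([ 0.16550417, -0.47114774,  0.2304188 ]), 'tool_rot': array([ 9.85771828e-01,  1.68085761e-01, -1.57743559e-04, -1.02696589e-03]), 'ft_force': array([-0.32894663, -0.78411974,  0.72833603]), 'ft_torque': array([ 0.03035449, -0.00045116, -0.00651501]), 'grip_width': 0.085385303440518}
top {'intrinsics': array([[411.50889854,   0.        , 257.13713812],
       [  0.        , 411.50889854, 185.40786179],
       [  0.        ,   0.        ,   1.        ]]), 'T': array([[-0.01821121,  0.99000266, -0.13986809,  0.35321643],
       [-0.99924091, -0.02283977, -0.03155864, -0.05748598],
       [-0.03443769,  0.1391872 ,  0.9896671 ,  1.09928144],
       [ 0.        ,  0.        ,  0.        ,  1.   
[... 256 characters left out ...]
  [-0.43512726, -0.48828017,  0.75646992,  0.81896908],
       [ 0.01259921,  0.83679335,  0.54737386,  0.67566075],
       [ 0.        ,  0.        ,  0.        ,  1.        ]])}
{'intrinsics': array([[324.30041953,   0.        , 251.18444652],
       [  0.        , 324.30041953, 196.67407659],
       [  0.        ,   0.        ,   1.        ]]), 'mount': array([[-2.37310691e-05,  9.51239391e-01,  3.08453596e-01,
         7.90871287e-02],
       [ 1.00000000e+00,  2.25477703e-05,  7.40060017e-06,
         3.68895788e-04],
       [ 8.48015478e-08,  3.08453596e-01, -9.51239391e-01,
        -1.43564743e-01],
       [ 0.00000000e+00,  0.00000000e+00,  0.00000000e+00,
         1.00000000e+00]])}
```

View pics/top0.png

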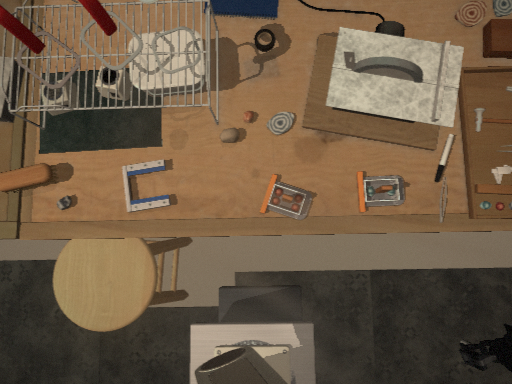

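View pics/side0.png

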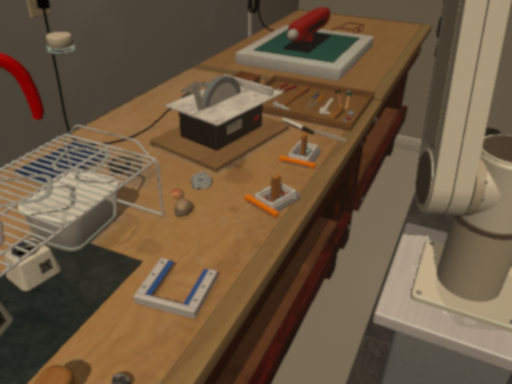

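The top view shows the red tray at about (288,199), with its orange tail bar at (268,194). The blue tray is at (382,190). The dock is at (147,185), with its stop on the left and its mouth to the right.

```bash
cat > h.py <<'E'
import numpy as np,cv2
def deproj(u,v,d,K,T):
    x=(u-K[0,2])/K[0,0]*d; y=(v-K[1,2])/K[1,1]*d
    P=np.stack([x,-y,-d,np.ones_like(d)],-1); return P@T.T
def rayz(u,v,z,K,T):
    r=T[:3,:3]@np.array([(u-K[0,2])/K[0,0],-(v-K[1,2])/K[1,1],-1.])
    return T[:3,3]+r*(z-T[2,3])/r[2]
def cloud(d,K,T):
    v,u=np.mgrid[:d.shape[0],:d.shape[1]].astype(float)
    return deproj(u,v,d.astype(float),K,T)[...,:3]
E
python3 - <<'E'
import numpy as np,cv2
from h import *
z=np.load("top0.npz");P=cloud(z["d"],z["K"],z["T"])
p=z["p"]
for n,(a,b,c,d) in dict(dock=(115,150,65,70),red=(250,165,75,60),blue=(345,160,75,60)).items():
    cv2.imwrite(f"pics/{n}_c.png",cv2.resize(p[b:b+d,a:a+c],None,fx=8,fy=8,interpolation=cv2.INTER_CUBIC))
    Q=P[b:b+d,a:a+c].reshape(-1,3); C=p[b:b+d,a:a+c].reshape(-1,3).astype(int)
    print(n,"bench z",np.median(Q[:,2]))
    h=Q[Q[:,2]>.045]; print(" high",len(h),h.mean(0) if len(h) else 0, h.max(0) if len(h) else 0)
    o=(C[:,2]-C[:,0]>120)&(C[:,2]>150); q=Q[o]
    if len(q)>5:
        r=cv2.minAreaRect(q[:,:2].astype(np.float32)*1000);print(" orange",r,q.mean(0))
    bl=(C[:,0]-C[:,2]>40); q=Q[bl]
    if n=="dock":
        print(" blue",len(q),q[:,2].mean()); 
        m=q[:,0].mean()
        for s in (q[q[:,0]>m],q[q[:,0]<m]): print(cv2.fitLine(s[:,:2].astype(np.float32),2,0,.01,.01).ravel(),s.min(0),s.max(0))
        h=Q[Q[:,2]>.012];print(len(h),cv2.minAreaRect(h[:,:2].astype(np.float32)*1000))
E
```

```text
dock bench z 0.0011241063666803663
 high 18 [ 0.35321643 -0.05748598  1.09928144] [ 0.35321643 -0.05748598  1.09928144]
 blue 207 0.018360844312458068
[ 0.15492298 -0.98792654  0.55297184  0.28188547] [0.54132722 0.22860924 0.0145056 ] [0.56439572 0.32499357 0.02507436]
[ 0.14879352 -0.9888683   0.47628573  0.26596153] [0.46624585 0.21748167 0.01364341] [0.48595285 0.31538514 0.02295953]
1081 ((480.7190246582031, 137.7216033935547), (439.5044860839844, 155.84426879882812), 76.37291717529297)
red bench z 0.0016339723526248573
 high 74 [ 0.44186327 -0.09114205  0.29365801] [ 0.47483017 -0.05748598  1.09928144]
 orange ((446.1225280761719, -47.97154235839844), (35.852134704589844, 183.3108367919922), 84.78095245361328) [ 0.48551718 -0.05159312  0.02137877]
blue bench z 0.0018781837717762873
 high 86 [ 0.46563886 -0.30229998  0.2250992 ] [ 0.49210792 -0.05748598  1.09928144]
 orange ((484.7542419433594, -296.1544189453125), (104.68778228759766, 11.629867553710938), 1.4526751041412354) [ 0.48467471 -0.29550168  0.01405464]
```

Run:
```python
import numpy as np,cv2
from h import *
z=np.load("top0.npz");P=cloud(z["d"],z["K"],z["T"]);p=z["p"]
P[z["d"]<.1]=np.nan
for n,(a,b,c,d) in dict(dock=(115,150,65,70),red=(250,165,75,60),blue=(345,160,75,60)).items():
    Q=P[b:b+d,a:a+c].reshape(-1,3); C=p[b:b+d,a:a+c].reshape(-1,3).astype(int)
    ok=np.isfinite(Q[:,0])&(Q[:,2]<.12);Q=Q[ok];C=C[ok]
    h=Q[(Q[:,2]>.06)]; print(n," high",len(h)); 
    if len(h):print(h.mean(0),h.max(0),h.min(0),cv2.minAreaRect(h[:,:2].astype(np.float32)*1000))
    o=(C[:,2]-C[:,0]>120)&(C[:,2]>150)&(Q[:,2]>.005)&(Q[:,2]<.03); q=Q[o]
    if len(q)>5: print(" orange",cv2.minAreaRect(q[:,:2].astype(np.float32)*1000),q.mean(0))
    t=(C.max(1)-C.min(1)<40)&(Q[:,2]>.003)&(Q[:,2]<.03);q=Q[t]; print(' grey',len(q),cv2.minAreaRect(q[:,:2].astype(np.float32)*1000))
a=np.hstack([cv2.imread(f"pics/{n}_c.png")[:480] for n in("red",)]+[cv2.resize(cv2.imread("pics/dock_c.png"),(446,480))])
cv2.imwrite("pics/c1.png",cv2.resize(a,None,fx=.76,fy=.76))
```

```text
dock  high 0
 grey 829 ((513.06201171875, 275.455078125), (125.1114273071289, 114.48843383789062), 8.128446578979492)
red  high 53
[ 0.46678507 -0.1003566   0.07328654] [ 0.47483017 -0.08901008  0.08000233] [ 0.45912588 -0.11167155  0.06044548] ((467.1762390136719, -100.66511535644531), (25.192594528198242, 11.695040702819824), 71.51760864257812)
 orange ((485.02740478515625, -51.57363510131836), (11.130748748779297, 106.62055206298828), 70.53036499023438) [ 0.48634926 -0.05155606  0.01459951]
 grey 816 ((464.87176513671875, -109.1051025390625), (105.08138275146484, 79.92243194580078), 70.38816833496094)
blue  high 61
[ 0.48593102 -0.34696598  0.07252417] [ 0.49210792 -0.33506443  0.07845441] [ 0.48038846 -0.36111498  0.06196005] ((486.4056091308594, -348.0444030761719), (11.709410667419434, 25.863393783569336), 1.6679190397262573)
 orange ((484.7542419433594, -296.1544189453125), (104.68778228759766, 11.629867553710938), 1.4526751041412354) [ 0.48467471 -0.29550168  0.01405464]
 grey 1036 ((486.7869567871094, -357.5162658691406), (79.74307250976562, 107.9014892578125), 1.4572811126708984)
```

View pics/c1.png

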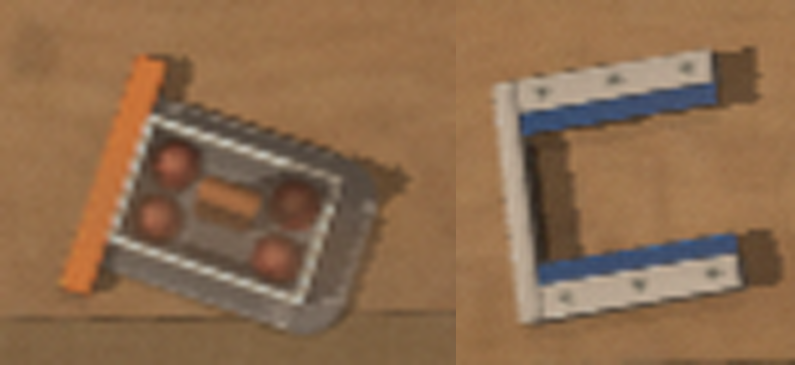

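Request:
send_rows(
  moves=[
    [0.0204,-0.01245,0,0],
    [0.0204,-0.01245,0,0],
    [0.0204,-0.01245,0,0],
    [0.0204,-0.01245,0,0],
    [0.0204,-0.01245,0,0],
    [0.0204,-0.01245,0,0],
    [0.0204,-0.01245,0,0],
    [0.0204,-0.01245,0,0],
    [0.0204,-0.01245,0,0],
    [0.0204,-0.01245,0,0],
    [0.0204,-0.01245,0,0],
    [0.0204,-0.01245,0,0],
    [0.0204,-0.01245,0,0],
    [0.0204,-0.01245,0,0],
    [0.0204,-0.01245,0,0],
    [0.0204,-0.01245,0,0],
    [0.0204,-0.01245,0,0],
    [0.0204,-0.01245,0,0],
    [0.0204,-0.01245,0,0],
    [0.0204,-0.01245,0,0],
  ],
  claw=1,
)

```text
clock: 2.1
eef_pos: [0.4683, -0.1007, 0.2308]
tool_rot: [0.986, 0.168, -0.001, -0.0]
ft_force: [0.8, -0.2, -1.0]
grip_width: 0.0855
```

Run:
```python
from workcell import monitor
from scipy.spatial.transform import Rotation as R
import numpy as np
o=monitor.get_obs();print(o["clock"],o["joint_pos"],o["eef_pos"]);X=R.from_quat(o["tool_rot"]).as_matrix()[:,0];print(np.degrees(np.arctan2(X[1],X[0])))
```

```text
2.1 [-2.11753512e-01  2.00203642e-01 -4.80854052e-02  1.32363561e+00
 -5.86687418e-05  2.59195448e+00] [ 0.46830553 -0.10069281  0.23081689]
19.359382416547707
```

Request:
send_rows(
  moves=[
    [0,0,0,-0.99],
    [0,0,0,-0.99],
    [0,0,0,-0.99],
    [0,0,0,-0.99],
    [0,0,0,-0.99],
    [0,0,0,-0.99],
    [0,0,0,-0.99],
    [0,0,0,-0.99],
    [0,0,0,-0.99],
    [0,0,0,0],
  ],
)

```text
clock: 3.1
eef_pos: [0.4678, -0.1015, 0.2309]
tool_rot: [0.817, 0.576, -0.0, -0.0]
ft_force: [0.0, -0.1, 0.1]
grip_width: 0.085
```

```bash
cat >> h.py <<'E'
from scipy.spatial.transform import Rotation as R
def wrist(name):
    from workcell import monitor,cams
    o=monitor.get_obs(); p,d=cams.camera("wrist"); i=cams.camera_info("wrist")
    Tt=np.eye(4);Tt[:3,:3]=R.from_quat(o["tool_rot"]).as_matrix();Tt[:3,3]=o["eef_pos"]
    T=Tt@i["mount"]; cv2.imwrite(f"pics/{name}.png",p); np.savez(name+".npz",p=p,d=d,K=i["intrinsics"],T=T)
    X=Tt[:3,0]; print(o["clock"],o["eef_pos"],"th",np.degrees(np.arctan2(X[1],X[0])),"q6",o["joint_pos"][5],"f",o["ft_force"],"tilt",Tt[2,2])
    return p,d,i["intrinsics"],T
E
python3 - <<'E'
from h import *
p,d,K,T=wrist("w1"); P=cloud(d,K,T);P[d<.05]=np.nan
h=P[(P[...,2]>.066)&(P[...,2]<.09)]
print(len(h),h.mean(0),cv2.minAreaRect(h[:,:2].astype(np.float32)*1000))
C=p.astype(int);o=(C[...,2]-C[...,0]>110)&(P[...,2]<.03)&(P[...,2]>.008);q=P[o];print(q.mean(0),cv2.minAreaRect(q[:,:2].astype(np.float32)*1000))
E
```

```text
3.1 [ 0.46780215 -0.10153209  0.2308569 ] th 70.39459860863434 q6 1.6992657633336639 f [ 0.00120225 -0.12178217  0.14734007] tilt -0.9999994201422329
988 [ 0.56439591 -0.25290185  0.07241133] ((576.3147583007812, -229.77783203125), (271.79693603515625, 249.8732452392578), 86.14228057861328)
[ 0.63696111 -0.22529702  0.0188981 ] ((589.4104614257812, -203.4819793701172), (390.795654296875, 313.4866638183594), 89.7099609375)
```

View pics/w1.png

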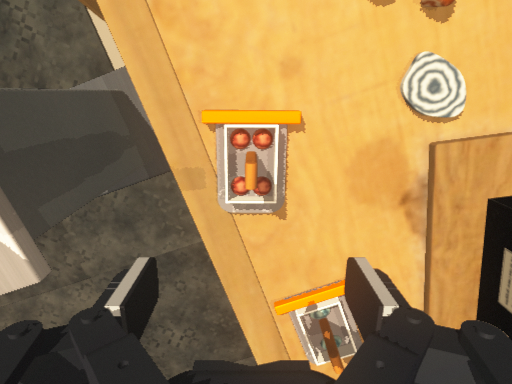

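The wrist view shows the red tray upright in the picture, with its handle at (251,170) and its bar at (251,117). I'll measure inside that window only.

```bash
cat >> h.py <<'E'
def tray(p,d,K,T,box):
    a,b,c,e=box; P=cloud(d,K,T);P[d<.05]=np.nan;P=P[b:e,a:c];C=p[b:e,a:c].astype(int)
    h=P[(P[...,2]>.06)&(P[...,2]<.09)]
    print("handle",len(h),h.mean(0),np.percentile(h[:,2],90),cv2.minAreaRect(h[:,:2].astype(np.float32)*1000))
    o=(C[...,2]-C[...,0]>110)&(P[...,2]<.022)&(P[...,2]>.009);q=P[o];print("bar",len(q),q.mean(0),cv2.minAreaRect(q[:,:2].astype(np.float32)*1000))
E
python3 - <<'E'
from h import *
z=np.load("w1.npz");tray(z["p"],z["d"],z["K"],z["T"],(190,90,320,225))
E
```

```text
handle 366 [ 0.46880424 -0.09840216  0.07367103] 0.07613917115210544 ((468.3545227050781, -99.58680725097656), (25.9189395904541, 11.778185844421387), 70.36746978759766)
bar 2079 [ 0.47975211 -0.0659507   0.01432657] ((471.925048828125, -90.35649871826172), (95.89313507080078, 107.70247650146484), 70.16365814208984)
```

Request:
send_rows(
  moves=[
    [0.0018,0,0.015,0],
    [0,0,0.015,0],
    [0,0,0.015,0],
    [0,0,0.015,0],
    [0,0,0.015,0],
    [0,0,0.015,0],
    [0,0,0.015,0],
    [0,0,0.015,0],
    [0,0,0.015,0],
    [0,0,0.015,0],
    [0,0,0.015,0],
    [0,0,0.015,0],
    [0,0,0.015,0],
    [0,0,0,0],
    [0,0,0,0],
  ],
)

```text
clock: 4.65
eef_pos: [0.4685, -0.0998, 0.0363]
tool_rot: [0.817, 0.576, -0.0, -0.0]
ft_force: [-0.4, -0.3, 0.4]
grip_width: 0.0856
```

Request:
send_rows(
  moves=[
    [0,0,0,0],
    [0,0,0,0],
    [0,0,0,0],
    [0,0,0,0],
    [0,0,0,0],
    [0,0,0,0],
    [0,0,0,0],
    [0,0,0,0],
    [0,0,0,0],
    [0,0,0,0],
  ],
  claw=-1,
)

```text
clock: 5.65
eef_pos: [0.4689, -0.1, 0.0366]
tool_rot: [0.817, 0.576, 0.0, 0.0]
ft_force: [-0.2, 0.5, 5.9]
grip_width: 0.0118
```

Request:
send_rows(
  moves=[
    [0,0,-0.01,0],
    [0,0,-0.014,0],
    [0,0,-0.014,0],
    [0,0,-0.014,0],
    [0,0,-0.014,0],
    [0,0,-0.014,0],
    [0.0187,-0.0005,0,0],
    [0.0187,-0.0005,0,0],
    [0.0187,-0.0005,0,0],
    [0.0187,-0.0005,0,0],
    [0.0187,-0.0005,0,0],
    [0.0187,-0.0005,0,0],
    [0.0187,-0.0005,0,0],
    [0.0187,-0.0005,0,0],
    [0.0187,-0.0005,0,0],
    [0.0187,-0.0005,0,0],
    [0.0187,-0.0005,0,0],
    [0.0187,-0.0005,0,0],
    [0,0,0,0],
  ],
)

```text
clock: 7.55
eef_pos: [0.5389, 0.1157, 0.1161]
tool_rot: [0.816, 0.578, 0.0, -0.0]
ft_force: [0.4, -1.2, -2.0]
grip_width: 0.0111
```

Request:
send_rows(
  moves=[
    [0,0,0,-0.982],
    [0,0,0,-0.982],
    [0,0,0,-0.982],
    [0,0,0,-0.982],
    [0,0,0,-0.982],
    [0,0,0,-0.982],
    [0,0,0,-0.982],
    [0,0,0,-0.982],
    [0,0,0,-0.982],
    [0,0,0,-0.982],
    [0,0,0,-0.982],
    [0,0,0,-0.982],
    [0,0,0,-0.982],
    [0,0,0,-0.982],
    [0,0,0,-0.982],
    [0,0,0,-0.982],
    [0,0,0,-0.982],
    [0,0,0,-0.982],
    [0,0,0,0],
  ],
)

```text
clock: 9.45
eef_pos: [0.5379, 0.1129, 0.1162]
tool_rot: [0.073, 0.997, -0.0, -0.0]
ft_force: [-0.2, -0.8, -1.6]
grip_width: 0.0115
```

Request:
send_rows(
  moves=[
    [0,0,0,-0.982],
    [0,0,0,-0.982],
    [0,0,0,-0.982],
    [0,0,0,-0.982],
    [0,0,0,-0.982],
    [0,0,0,-0.982],
    [0,0,0,-0.982],
    [0,0,0,-0.982],
    [0,0,0,-0.982],
    [0,0,0,-0.982],
    [0,0,0,-0.982],
    [0,0,0,-0.982],
    [0,0,0,-0.982],
    [0,0,0,-0.982],
    [0,0,0,-0.982],
    [0,0,0,-0.982],
    [0,0,0,-0.982],
    [0,0,0,-0.982],
    [0,0,0,-0.982],
    [0,0,0,0],
  ],
)

```text
clock: 11.45
eef_pos: [0.5381, 0.1132, 0.1162]
tool_rot: [0.757, -0.653, -0.0, 0.0]
ft_force: [-0.6, 0.6, -2.6]
grip_width: 0.0113
```

Run:
```python
from h import *
from workcell import cams
wrist("w2")
for n in ["top","side"]:
    p,d=cams.camera(n);i=cams.camera_info(n);cv2.imwrite(f"pics/{n}1.png",p);np.savez(f"{n}1.npz",p=p,d=d,K=i["intrinsics"],T=i["T"])
```

```text
11.45 [0.53807415 0.11317015 0.11620186] th -81.55502120937085 q6 -1.5108009037055032 f [-0.61041872  0.5715296  -2.64823407] tilt -0.9999997703109028
```

View pics/w2.png

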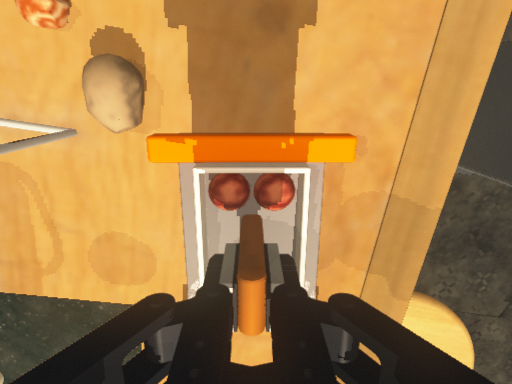

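View pics/side1.png

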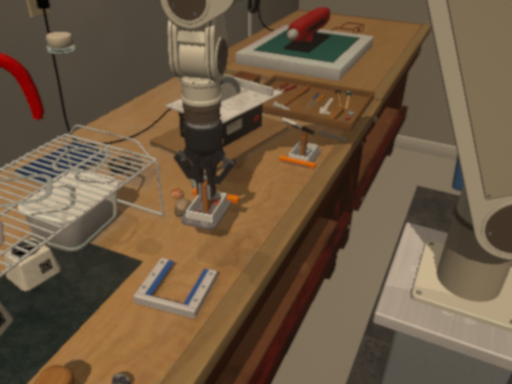

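The tray hangs level, nose towards the dock, with its bar at (252,148) in the wrist view. Next I'll refine the dock pose from both fixed cameras.

Run:
```python
from h import *
H0=np.array([.516,.2615])
for n in ["top0","top1","side0","side1"]:
    z=np.load(n+".npz");P=cloud(z["d"],z["K"],z["T"]);P[z["d"]<.1]=np.nan;p=z["p"].astype(int)
    m=np.isfinite(P[...,0])&(np.hypot(P[...,0]-.513,P[...,1]-.277)<.1)
    Q=P[m];C=p[m]
    print(n,"bench",np.median(Q[np.abs(Q[:,2])<.007][:,2]))
    s=Q[(Q[:,2]>.013)&(Q[:,2]<.03)]; print(" rect",cv2.minAreaRect(s[:,:2].astype(np.float32)*1000), np.median(s[:,2]))
    b=Q[(C[:,0]-C[:,2]>40)&(Q[:,2]>.01)]
    # split by lateral
    t=np.radians(98.6);ux=np.array([np.cos(t),np.sin(t)]);uy=np.array([-ux[1],ux[0]])
    l=(b[:,:2]-H0)@np.c_[ux,uy]
    for sg in (1,-1):
        q=l[l[:,1]*sg>0]; f=np.polyfit(q[:,0],q[:,1],1)
        print("  lip",len(q),"ang",98.6+np.degrees(np.arctan(f[0])),"lat",np.percentile(q[:,1],[2,50,98]),"along",np.percentile(q[:,0],[1,99]))
    l=(s[:,:2]-H0)@np.c_[ux,uy]; print("  all",np.percentile(l,[0.5,2,98,99.5],axis=0).T)
```

```text
top0 bench 0.0003224851844002563
 rect ((513.6376953125, 276.30914306640625), (126.33929443359375, 116.17565155029297), 8.049590110778809) 0.019461062204155666
  lip 104 ang 98.55722980322389 lat [0.03497135 0.03856291 0.04212221] along [-0.03760596  0.05848531]
  lip 103 ang 98.9094848073448 lat [-0.04382577 -0.03982929 -0.03466395] along [-0.03898748  0.05758232]
  all [[-0.04267841 -0.04084725  0.07050907  0.07203963]
 [-0.0623774  -0.06105163  0.06247855  0.06343786]]
top1 bench nan
 rect ((0.0, 0.0), (0.0, 0.0), 0.0) nan
  return _methods._mean(a, axis=axis, dtype=dtype,
  ret = ret.dtype.type(ret / rcount)
Traceback (most recent call last):
TypeError: expected non-empty vector for x
```

Run:
```python
from h import *
H0=np.array([.516,.2615])
for n in ["side0","side1"]:
    z=np.load(n+".npz");P=cloud(z["d"],z["K"],z["T"]);P[z["d"]<.1]=np.nan;p=z["p"].astype(int)
    m=np.isfinite(P[...,0])&(np.hypot(P[...,0]-.513,P[...,1]-.277)<.1)
    Q=P[m];C=p[m]
    print(n,"bench",np.median(Q[np.abs(Q[:,2])<.007][:,2]))
    s=Q[(Q[:,2]>.015)&(Q[:,2]<.03)]; print(" rect",cv2.minAreaRect(s[:,:2].astype(np.float32)*1000), np.median(s[:,2]))
    t=np.radians(98.6);ux=np.array([np.cos(t),np.sin(t)]);uy=np.array([-ux[1],ux[0]])
    b=Q[(C[:,0]-C[:,2]>40)&(Q[:,2]>.01)]
    l=(b[:,:2]-H0)@np.c_[ux,uy]
    for sg in (1,-1):
        q=l[l[:,1]*sg>0]; f=np.polyfit(q[:,0],q[:,1],1)
        print("  lip",len(q),"ang",98.6+np.degrees(np.arctan(f[0])),"lat",np.percentile(q[:,1],[2,50,98]),"along",np.percentile(q[:,0],[1,99]))
    l=(s[:,:2]-H0)@np.c_[ux,uy]; print("  all",np.percentile(l,[0.5,2,98,99.5],axis=0).T)
    # tray handle initial check
    if n=="side0":
        h=P[(P[...,2]>.062)&(P[...,2]<.085)&(np.hypot(P[...,0]-.4687,P[...,1]+.0999)<.05)];print("handle",len(h),h.mean(0),cv2.minAreaRect(h[:,:2].astype(np.float32)*1000))
```

```text
side0 bench 0.0016344882342550493
 rect ((512.9718627929688, 277.85009765625), (127.2856674194336, 117.51031494140625), 8.539959907531738) 0.02078577251114122
  lip 81 ang 98.17359561271617 lat [0.03789124 0.04060539 0.04276442] along [-0.03377335  0.05698282]
  lip 132 ang 97.88317735905625 lat [-0.0416882  -0.03744331 -0.03353499] along [-0.03635307  0.0561719 ]
  all [[-0.04036606 -0.03781698  0.07412741  0.07479024]
 [-0.06260798 -0.06076798  0.06314768  0.0637015 ]]
handle 68 [ 0.46527325 -0.09621283  0.0711797 ] ((466.20806884765625, -98.4302749633789), (29.19285011291504, 12.759849548339844), 69.6961669921875)
side1 bench 0.0015659246532016002
 rect ((512.9822998046875, 277.90496826171875), (127.84722137451172, 118.54129791259766), 7.8668060302734375) 0.02080288617549464
  lip 84 ang 97.97826420263 lat [0.03785605 0.04059092 0.04323857] along [-0.03400302  0.05693459]
  lip 136 ang 98.04495414875113 lat [-0.04208374 -0.0375009  -0.03379501] along [-0.03531591  0.05656758]
  all [[-0.04081638 -0.03799164  0.07412922  0.07512432]
 [-0.06269155 -0.06081648  0.0630901   0.06372639]]
```

Request:
send_rows(
  moves=[
    [0,0,0.01,0],
    [0,0,0.01,0],
    [0,0,0.01,0],
    [0,0,0.01,0],
    [0,0,0.01,0],
    [0,0,0.01,0],
    [0,0,0.008,0],
    [0,0,0.005,0],
    [0,0,0.004,0],
    [0,0,0.0022,0],
    [0,0,0,0],
    [0,0,0,0],
  ],
)

```text
clock: 12.8
eef_pos: [0.5387, 0.1136, 0.0375]
tool_rot: [0.758, -0.652, 0.0, -0.0]
ft_force: [-0.2, -0.1, -2.4]
grip_width: 0.0115
```

Request:
send_rows(
  moves=[
    [-0.008,0,0,0],
    [-0.008,0,0,0],
    [-0.008,0,0,0],
    [-0.008,0,0,0],
    [-0.008,0,0,0],
    [0,0,0,0],
  ],
)

```text
clock: 13.4
eef_pos: [0.5322, 0.1545, 0.0371]
tool_rot: [0.759, -0.651, -0.0, -0.0]
ft_force: [-0.3, -0.3, -1.9]
grip_width: 0.0112
```

Run:
```python
from h import *
from workcell import cams
wrist("w3")
out=[]
for n,b in (("top",(110,130,130,100)),("side",(110,200,160,130))):
    p,d=cams.camera(n);i=cams.camera_info(n);np.savez(f"{n}2.npz",p=p,d=d,K=i["intrinsics"],T=i["T"])
    a,c,w,h=b;out.append(cv2.resize(p[c:c+h,a:a+w],(400,int(400*h/w)),interpolation=cv2.INTER_CUBIC)[:300])
out=[cv2.copyMakeBorder(o,0,330-o.shape[0],0,0,0) for o in out]
cv2.imwrite("pics/c2.png",np.hstack(out))
```

```text
13.4 [0.53218987 0.1544625  0.03712743] th -81.30882377171659 q6 -1.4401900258711264 f [-0.2807161  -0.34440171 -1.93401599] tilt -0.9999999214290531
```

View pics/c2.png

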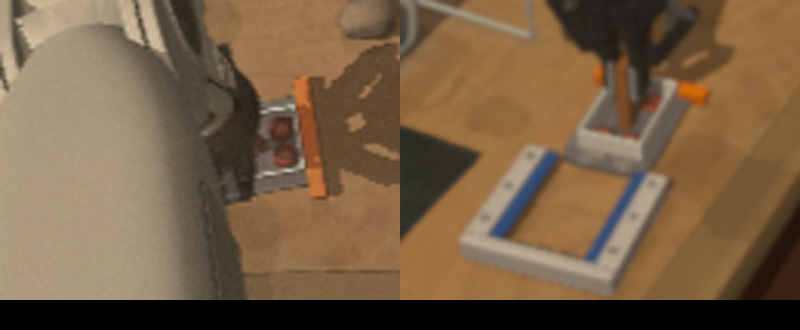

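Run:
```python
from h import *
z=np.load("side2.npz");P=cloud(z["d"],z["K"],z["T"]);P[z["d"]<.1]=np.nan;p=z["p"].astype(int)
H=np.array([.516,.2625]);t=np.radians(98.3);ux=np.array([np.cos(t),np.sin(t)]);uy=np.array([-ux[1],ux[0]])
L=(P[...,:2]-H)@np.c_[ux,uy];Z=P[...,2]
dk=(L[...,0]>-.04)&(L[...,0]<.08)&(abs(L[...,1])<.08)&(Z>.014)&(Z<.03)
print("dock lat",np.percentile(L[dk][:,1],[1,99]))
w=(L[...,0]>-.15)&(L[...,0]<-.06)&(abs(L[...,1])<.05)&(Z>.020)&(Z<.029)&(p.min(-1)>130)
print("walls",w.sum(),np.percentile(L[w][:,1],[1,99]),np.percentile(L[w][:,0],[1,99]))
for a in np.arange(-.075,-.055,.004):
    s=(abs(L[...,0]-a)<.002)&(abs(L[...,1])<.05)&(Z>.0035)&(Z<.03)
    if s.sum()>3: print("slice",a,s.sum(),np.percentile(L[s][:,1],[3,97]))
```

```text
dock lat [-0.06135184  0.06370653]
walls 61 [-0.02397848  0.0282817 ] [-0.14459073 -0.06465212]
slice -0.075 30 [-0.03597059  0.04052735]
slice -0.071 31 [-0.0374546   0.03866093]
slice -0.06699999999999999 198 [-0.02837802  0.03632644]
slice -0.06299999999999999 54 [-0.03467473  0.03945083]
slice -0.05899999999999998 53 [-0.03767555  0.03707492]
```

Request:
send_rows(
  moves=[
    [0,0,0.0005,0],
    [-0.006,0,0,0],
    [-0.006,0,0,0],
    [-0.006,0,0,0],
    [-0.006,0,0,0],
    [-0.006,0,0,0],
    [0,0,0,0],
  ],
)

```text
clock: 14.25
eef_pos: [0.5278, 0.1839, 0.0367]
tool_rot: [0.758, -0.652, -0.0, -0.0]
ft_force: [-0.2, -0.3, -1.0]
grip_width: 0.0114
```

Request:
send_rows(
  moves=[
    [-0.006,0,0,0],
    [-0.006,0,0,0],
    [-0.006,0,0,0],
    [-0.006,0,0,0],
    [-0.006,0,0,0],
    [-0.006,0,0,0],
    [-0.006,0,0,0],
    [-0.006,0,0,0],
    [-0.006,0,0,0],
    [-0.006,0,0,0],
    [0,0,0,0],
  ],
)

```text
clock: 15.35
eef_pos: [0.5188, 0.2432, 0.0367]
tool_rot: [0.758, -0.652, -0.0, -0.0]
ft_force: [-0.9, 1.0, -1.4]
grip_width: 0.0111
```

Request:
send_rows(
  moves=[
    [-0.003,0,0,0],
    [-0.003,0,0,0],
    [-0.003,0,0,0],
    [-0.003,0,0,0],
    [-0.002,0,0,0],
    [-0.002,0,0,0],
    [0,0,0,0],
    [0,0,0,0],
  ],
)

```text
clock: 16.15
eef_pos: [0.5165, 0.2583, 0.0366]
tool_rot: [0.758, -0.652, -0.0, -0.0]
ft_force: [0.8, 0.4, -0.6]
grip_width: 0.0115
```

Request:
send_rows(
  moves=[
    [-0.001,0,0,0],
    [-0.001,0,0,0],
    [0,0,0,0],
  ],
)

```text
clock: 16.45
eef_pos: [0.5163, 0.2598, 0.0366]
tool_rot: [0.758, -0.652, 0.0, 0.0]
ft_force: [-0.9, 0.1, -1.2]
grip_width: 0.0116
```

Request:
send_rows(
  moves=[
    [-0.001,0,0,0],
    [-0.001,0,0,0],
    [0,0,0,0],
  ],
)

```text
clock: 16.75
eef_pos: [0.5161, 0.2611, 0.0367]
tool_rot: [0.758, -0.652, 0.001, 0.0]
ft_force: [0.3, -3.0, 1.5]
grip_width: 0.0114
```

Request:
send_rows(
  moves=[
    [-0.001,0,0,0],
    [-0.001,0,0,0],
    [0,0,0,0],
  ],
)

```text
clock: 17.05
eef_pos: [0.5159, 0.2614, 0.0369]
tool_rot: [0.757, -0.653, 0.002, 0.002]
ft_force: [0.8, -7.8, 3.6]
grip_width: 0.0113
```

Request:
send_rows(
  moves=[
    [0.001,0,0,0],
    [0.001,0,0,0],
    [0,0,0,0],
  ],
)

```text
clock: 17.35
eef_pos: [0.516, 0.2612, 0.0367]
tool_rot: [0.758, -0.652, 0.0, 0.0]
ft_force: [0.0, -4.7, 2.7]
grip_width: 0.0114
```

Request:
send_rows(
  moves=[
    [0,0,0,0],
    [0,0,0,0],
    [0,0,0,0],
    [0,0,0,0],
    [0,0,0,0],
    [0,0,0,0],
    [0,0,0,0],
    [0,0,0,0],
    [0,0,0,0],
    [0,0,0,0],
  ],
  claw=1,
)

```text
clock: 18.35
eef_pos: [0.516, 0.2618, 0.0366]
tool_rot: [0.758, -0.652, -0.0, -0.0]
ft_force: [0.2, -0.1, -0.1]
grip_width: 0.0853
```

Request:
send_rows(
  moves=[
    [0,0,-0.01,0],
    [0,0,-0.015,0],
    [0,0,-0.015,0],
    [0,0,-0.02,0],
    [0,0,-0.02,0],
    [0,0,-0.02,0],
    [0,0,-0.02,0],
    [0,0,-0.02,0],
    [0,0,-0.02,0],
    [0,0,-0.02,0],
    [0,0,0,0],
  ],
)

```text
clock: 19.45
eef_pos: [0.5177, 0.2627, 0.2207]
tool_rot: [0.758, -0.652, 0.001, -0.003]
ft_force: [-0.3, 0.3, -0.1]
grip_width: 0.0856
```

Run:
```python
from h import *
from workcell import cams
p,d,K,T=wrist("w4")
for n in ("side","top"):
    q,e=cams.camera(n);i=cams.camera_info(n);np.savez(f"{n}3.npz",p=q,d=e,K=i["intrinsics"],T=i["T"]);cv2.imwrite(f"pics/{n}3.png",q)
H=np.array([.516,.2625]);t=np.radians(98.3);ux=np.array([np.cos(t),np.sin(t)]);uy=np.array([-ux[1],ux[0]])
for n in ("w4","side3"):
    z=np.load(n+".npz");P=cloud(z["d"],z["K"],z["T"]);P[z["d"]<.05]=np.nan
    L=(P[...,:2]-H)@np.c_[ux,uy];Z=P[...,2]
    h=(np.abs(L).max(-1)<.04)&(Z>.066)&(Z<.085);print(n,"handle",h.sum(),L[h].mean(0),np.percentile(Z[h],90),cv2.minAreaRect(P[h][:,:2].astype(np.float32)*1000))
    dk=(L[...,0]>-.035)&(L[...,0]<.09)&(abs(L[...,1])<.08)&(Z>.014)&(Z<.022);print("dock",np.percentile(L[dk],[1,99],axis=0).T)
```

```text
19.45 [0.51766463 0.26268607 0.220686  ] th -81.41737036830573 q6 -1.2510145404480433 f [-0.30780417  0.26051888 -0.08270906] tilt -0.9999733402297241
w4 handle 354 [-0.00336004  0.00051465] 0.07611014443935622 ((515.5772094726562, 259.9363098144531), (11.280390739440918, 25.615589141845703), 8.483086585998535)
dock [[-0.03405726  0.07061749]
 [-0.06166799  0.06233814]]
side3 handle 83 [0.00174545 0.00255604] 0.07673990441324656 ((515.0656127929688, 261.612548828125), (11.982752799987793, 27.682605743408203), 10.055713653564453)
dock [[-0.03317674  0.07346181]
 [-0.06162129  0.06358747]]
```

View pics/w4.png

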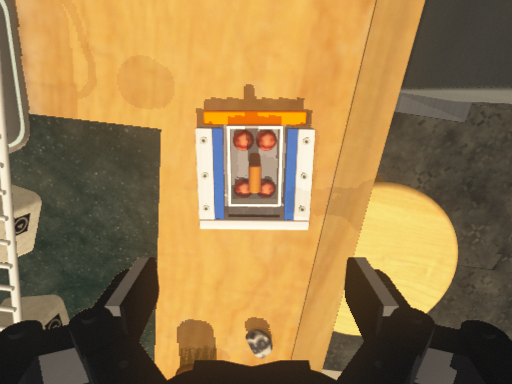

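View pics/side3.png

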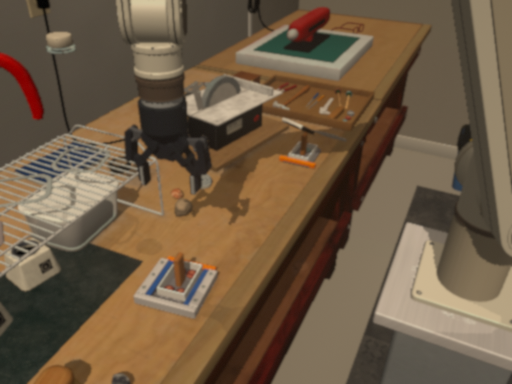

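Run:
```python
from h import *
for n in ("side0","side3"):
    z=np.load(n+".npz");P=cloud(z["d"],z["K"],z["T"])
    h=P[(P[...,2]>.062)&(P[...,2]<.085)&(np.hypot(P[...,0]-.486,P[...,1]+.347)<.05)];print(n,"blue",len(h),h.mean(0))
from workcell import order
print(order.job_done())
```

```text
side0 blue 38 [ 0.48452063 -0.34140307  0.07154809]
side3 blue 38 [ 0.48445239 -0.34165903  0.07153755]
the job is handed in; nothing more can be done
None
```

I lifted the red-stone tray by its handle, turned it end for end, and set it down in front of the dock. I then slid it under the lips until the nose met the back stop at about 8 N, let go and raised the arm clear. The job was handed in at about 20 s.

**Last checks after release**
- **Home position:** the handle measured -3.4 mm along the rails in the wrist view and +1.7 mm in the side view. These disagree by about 5 mm, but both are within the -10 to +6 mm limits. The contact felt at the stop came at about -1 mm.
- **Centre line:** the handle was 0.5 mm off in the wrist view and 2.6 mm off in the side view (limit 10 mm).
- **Direction:** the tray was within about 2° of the rails.
- **Flatness:** the handle top measured 76 mm against the nominal 75 mm, so the tray lies flat on the bench.
- **Blue-green tray:** it had not moved, with less than 0.5 mm of change in the side view.
- **Gripper:** it was open and about 0.2 m above the bench, with no contact force.

No check failed.

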